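# Load the bottle rack and shut its swing bar

## Robot

A 6-joint arm with a two-finger parallel gripper is mounted at the origin on a cart in front of the work surface, level with it; the furniture and walls round the work are solid. World frame = base frame: x ahead of the robot, y to its left, z up, the work surface at z = 0. Lengths are in m, angles in rad, forces in N, time in s.
With the tool pointing down it reaches from about 0.375 to 0.975 m from the base axis. Payload 3.8 kg.
Tool frame: the origin (TCP) lies midway between the tips of the shut fingers; the grasp point (between the pads) lies 19 mm behind it; x points along the fingers, y is the direction in which the jaws open and shut, and the axes are right-handed (so a half turn about x gives the same grasp; the last joint's range is limited). The gripper opens to 88 mm and grips with 3 to 60 N. Pads are 18 mm wide; open, the fingers measure 123 mm over their backs; the gripper's body (75 mm by 187 mm) begins 45 mm behind the grasp point.
Start: joints at [-1.231, 0.264, 1.604, -0, 1.274, -0.037], TCP at [0.248, -0.628, 0.239] pointing down, gripper open.
Joint ranges: [-2.63, 2.63], [-0.94, 2.18], [0.31, 2.57], [-1.31, 4.45], [0, 2.66], [-2.55, 2.55]. Speed limits (rad/s): [2.57, 2.57, 3.14, 3.14, 3.14, 3.14].

## Interface

Orientations are given as a rotation vector (axis times angle).
In Python, from cell import manip, inverse_kinematics, cams, order gives the robot as it stands. Calls block until the motion is done:
- manip.move_pose(position, orientation): joint-space move of the TCP to a pose.
- manip.move_linear(position, rate=0.15, rot=None): straight line of the TCP; rot=None keeps the orientation; rate is the mean speed in m/s.
- manip.set_joints(angles): joint-space move.
- manip.set_gripper(opening, force=None): finger opening in m; force is the grip in N (None keeps the last); returns when the fingers have stopped.
- manip.dwell(seconds).
- inverse_kinematics(position, orientation): joint angles nearest the present ones, or None.
- manip.state(): the state.
- cams.capture(name): name is "side" or "top" or "wrist"; returns a dict with "image" (400x640x3 uint8, blue, green, red), "z_map" (400x640 float32, m along the optical axis (not along the pixel's ray), 0 where there is no reading), "intrinsics" (3x3 intrinsics, pixels), "position" and "orientation" of the camera in the world; the wrist camera has in their place "T_tool_cam" (4x4, takes a point from camera to tool coordinates, whose origin is the TCP and whose axes are the tool frame's). Camera axes: x right, y down, z forward; pixel columns grow to the right and rows downward; lengths in m; the calibration is good to about 2 mm. A picture is of the moment at which its call begins: read the wrist's pose just before it.
A pose or a line that the arm cannot do raises manip.IKError and nothing moves.
- order.close_job(): hands the job in, once; it reports no verdict.
The state is a dict: "clock": time; "joint_pos": joint angles; "joint_velocities": joint speeds; "tau": joint torques, N m; "tool_pos": TCP position; "tcp_rot": TCP orientation; "contact_force": force on the tool from outside, world axes, zero at the start; "moment": the same for the moment, N m; "gripper_width": finger opening in m.
Only numpy, scipy, OpenCV 4.12 (cv2) and the standard library are available. Lean on these libraries where they do the work, as an engineer would, in place of code of your own. Each camera call takes 0.05 s, during which the arm holds its last target.

## Task

Stand the dropper bottle with the blue cap upright in the empty middle bay of the blue rack and let go of it. Then push the free end of the rack's swing bar round, past the spring catch, until it is fully home on its stop, and keep it pressed there with a push of about 12 N for two seconds (never shove it with more than 20 N) before you let go. Leave the other bottles and the things on the bench where they are.

Things in the scene. Friction and masses are not known exactly. Their poses are not given: they have to be found in the camera images.
- rack: blue fixed bottle rack. Origin: pivot pin axis at bench level; z up, y from the pin along the three bays to the stop, x from the bays' open front to the back. Bays are 34 mm wide between 22 mm high dividers (x = 9 to 45 mm), back rail from x = 43 mm (24 mm high), the bench is their floor. A 34 mm high fork (y = -18 to 18, x = -14 to 44) holds the bar on its pin.
- bar: aluminium swing bar lying on the bench, 14 mm wide, 24 mm high, 0.2 to 0.42 kg, 1 mm play on the pin. Origin on its hole axis at the underside, y along the bar to the rounded free end 213 mm away. It starts open towards the robot by 0.3 to 0.5 rad (its yaw minus the rack's) and shuts clockwise seen from above to 0 to 0.055 rad. Bench drag at the free end 1 to 3 N, more if borne down on.
- bar_end (a point): centre of the bar's rounded free end (radius 7 mm), 206 mm from the hole axis and 12 mm above the bench. With the bar home it is at x = 0 to -11 mm of the rack, depending on how the stop screw is set.
- stop: aluminium plate on the rack that carries the stop screw, whose black rubber-faced head (18 mm wide) faces the rack's -x. Origin: centre of the plate's front, x = 11, y = 185 mm of the rack, 12 mm above the bench. The head stands 4 to 14 mm out in front of it, set differently each time and not measured; it is stiff and fixed. The back of the bar meets the head when home: find this by feel.
- empty_bay (a point): middle of the empty bay's floor, at bench level (rack x = 25, y = 97 mm).
- near_bay (a point): middle of the floor of the bay next to the pin, where the red-capped bottle stands.
- far_bay (a point): middle of the floor of the bay next to the stop, where the white-capped bottle stands.
- blue_bottle: white dropper bottle with a blue cap, 30 g: round body 26 mm in diameter, grippable up to 45 mm height, then a narrower cap to 66 mm. Stands on the bench; origin at the centre of its underside, z up.
- red_bottle: white dropper bottle with a red cap, 26 mm diameter, 62 mm high, in the bay next to the pin. Origin at the centre of its underside.
- white_bottle: all-white dropper bottle, 26 mm diameter, 62 mm high, in the bay next to the stop. Origin at the centre of its underside.
- tape: roll of tape lying flat, 100 mm diameter, 25 mm high, a bystander right of the rack. Origin at the centre of its underside.
- gauze: off-white gauze roll standing on end, 47 mm diameter, 48 mm high, a bystander at the left. Origin at the centre of its underside.
- marker: black and white marker pen lying down, 135 mm long, a bystander at the left. Origin at the centre of its underside.
- push_mark (a point): centre of the red push patch on the bar's front (-x) face: 178 mm from the pin along the bar, 12 mm above the bench, on the surface. Push here towards the bar's +x; the stop is straight behind when the bar is shut.
- catch_roller (a point): sprung upright brass roller (10 mm diameter, z = 4 to 20 mm) on a 24 mm high housing (rack x = -28 to 45, y = 224 to 238 mm); this is its rest place. While the free end's centre is at rack x = -28 to -18 mm it must be pushed past the roller (3 to 9 N more, which is not the stop), then the roller keeps it shut.
Things that resemble listed ones, but are neither listed nor needed, are in the scene too. There is more than one size of the bar; the job needs the larger.

How it is judged:
On the way, in this order (a step that is already met when the one before it is completed fails the run):
1. with the bar still open, the blue-capped bottle stands upright in the empty middle bay and is let go (horizontal distance between blue_bottle and empty_bay below 0.012 m and height (world z) of blue_bottle below 0.005 m and angle between blue_bottle's own z axis and vertical below 0.1 rad and contact force between the fingers and blue_bottle below 0.1 N and x of bar_end in the frame of rack below -0.03 m), for 0.2 s.
2. the robot presses the bar against its stop with 5 to 14 N for a full second (contact force between bar and stop between 5 and 14 N and contact force between the fingers and bar above 3 N), for 1 s.
At the end, for the whole second after the job is handed in: The bar is at rest, shut behind the catch (centre of its free end no more than 14.5 mm short of the rack's y axis); the blue-capped bottle stands upright (0.1 rad) on the bench within 10 mm of the middle bay's centre; the other two bottles stand so in their own bays (x of bar_end in the frame of rack above -0.0145 m and linear speed of bar below 0.01 m/s and horizontal distance between blue_bottle and empty_bay below 0.01 m and height (world z) of blue_bottle below 0.005 m and angle between each of blue_bottle, red_bottle, white_bottle's own z axis and vertical below 0.1 rad and horizontal distance between red_bottle and near_bay below 0.01 m and horizontal distance between white_bottle and far_bay below 0.01 m); the robot touches nothing.
It fails at once if the bar is shoved with more than 25 N (contact force between the arm and bar above 25 N or contact force between bar and stop above 25 N).
It fails at once if a racked bottle is knocked over or taken out (angle between any of red_bottle, white_bottle's own z axis and vertical above 0.5 rad or distance of any of red_bottle, white_bottle from where it was at the start of the episode above 0.02 m).
It fails at once if the tape, the gauze roll or the marker is moved (distance of any of tape, gauze, marker from where it was at the start of the episode above 0.02 m).
It also fails if it takes over 72 s, if anything falls off the work surface, if the arm or the gripper's body presses on something with over 40 N, if the wrist force passes 120 N, or if a joint passes its speed limit or range.

## Working session

There is one attempt and no reset: what is moved stays moved. The work goes in short steps, each a Python script; the robot and the scene stay as the last script left them, time stands still between calls to the robot, and variables do not carry over. Pictures are saved under pics/ and viewed, and the job is handed in when it is done.

```bash
ls; mkdir -p pics; cat > h.py <<'E'
import numpy as np, cv2
from scipy.spatial.transform import Rotation as R
from cell import manip, inverse_kinematics, cams, order
def T_of(c):
    T=np.eye(4)
    T[:3,:3]=R.from_rotvec(c["orientation"]).as_matrix() if np.size(c["orientation"])==3 else np.array(c["orientation"]).reshape(3,3) if np.size(c["orientation"])==9 else R.from_quat(c["orientation"]).as_matrix()
    T[:3,3]=c["position"]; return T
def cap(name,tag=None):
    st=manip.state(); c=cams.capture(name)
    if name=="wrist":
        W=np.eye(4);W[:3,:3]=R.from_rotvec(st["tcp_rot"]).as_matrix();W[:3,3]=st["tool_pos"]
        T=W@np.array(c["T_tool_cam"])
    else: T=T_of(c)
    K=np.array(c["intrinsics"]); z=c["z_map"]
    if tag:
        cv2.imwrite(f"pics/{tag}.png",c["image"]); np.savez(f"pics/{tag}.npz",img=c["image"],z=z,K=K,T=T)
    return c["image"],z,K,T
def cloud(z,K,T):
    v,u=np.indices(z.shape); p=np.stack([(u-K[0,2])/K[0,0]*z,(v-K[1,2])/K[1,1]*z,z],-1)
    w=p@T[:3,:3].T+T[:3,3]; w[z<=0]=np.nan; return w
def onplane(u,v,K,T,h):
    d=T[:3,:3]@np.array([(u-K[0,2])/K[0,0],(v-K[1,2])/K[1,1],1.]); o=T[:3,3]; return o+d*(h-o[2])/d[2]
def load(tag):
    d=np.load(f"pics/{tag}.npz"); return d["img"],d["z"],d["K"],d["T"]
E
python3 - <<'E'
from h import *
for n in("top","side","wrist"):
    i,z,K,T=cap(n,n+"0"); print(n,K.tolist(),np.round(T,3).tolist())
c=cams.capture("top");print(c["orientation"])
s=manip.state();print(s)
E
```

```text
pics
top [[373.9678327113837, 0.0, 320.9880123815552], [0.0, 373.9678327113837, 199.47742510413195], [0.0, 0.0, 1.0]] [[0.026, -0.995, 0.097, 0.387], [-1.0, -0.024, 0.012, -0.044], [-0.01, -0.098, -0.995, 1.125], [0.0, 0.0, 0.0, 1.0]]
side [[376.07815631374484, 0.0, 317.43333493613864], [0.0, 376.07815631374484, 196.55420694209943], [0.0, 0.0, 1.0]] [[-0.9, -0.237, 0.366, 0.133], [-0.436, 0.462, -0.773, 0.768], [0.014, -0.855, -0.519, 0.557], [0.0, 0.0, 0.0, 1.0]]
wrist [[325.7633837689334, 0.0, 319.69623704505875], [0.0, 325.7633837689334, 194.817209552362], [0.0, 0.0, 1.0]] [[0.369, -0.882, -0.294, 0.325], [-0.93, -0.35, -0.115, -0.599], [-0.001, 0.316, -0.949, 0.383], [0.0, 0.0, 0.0, 1.0]]
[-2.19319108  2.13888415 -0.09409186]
{'clock': 0.2, 'joint_pos': array([-1.23088423e+00,  2.64480936e-01,  1.60485401e+00,  1.97803054e-05,
        1.27372240e+00, -3.68903134e-02]), 'joint_velocities': array([ 0.00179381, -0.00320872, -0.00333074,  0.00043823, -0.00055415,
        0.00155823]), 'tau': array([ 8.10100737e-04, -5.02168179e+01, -3.56980598e+01,  7.28962384e-02,
        2.57829420e-02, -1.17854265e-04]), 'tool_pos': array([ 0.24822462, -0.62721389,  0.2378523 ]), 'tcp_rot': array([ 2.01574914,  0.38584982, -2.01616447]), 'contact_force': array([-0.18235322,  0.62283978,  0.66787745]), 'moment': array([-0.02641944, -0.00993763,  0.01291745]), 'gripper_width': 0.08827362358287406}
```

View pics/top0.png

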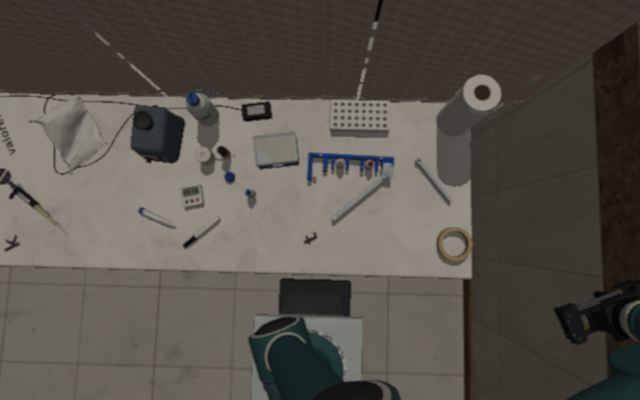

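View pics/side0.png

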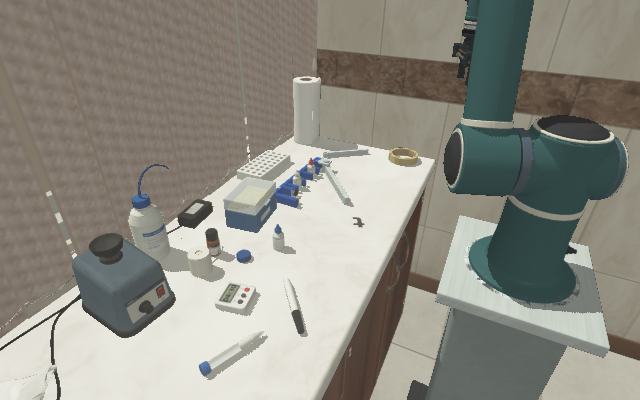

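```bash
python3 - <<'E'
from h import *
i,z,K,T=load("top0")
a=i[130:250,170:330]; cv2.imwrite("pics/c1.png",cv2.resize(a,(800,600),interpolation=cv2.INTER_CUBIC))
a=i[130:250,290:450]; cv2.imwrite("pics/c2.png",cv2.resize(a,(800,600),interpolation=cv2.INTER_CUBIC))
w=cloud(z,K,T)
for n,(u,v) in dict(blue=(250,191),cap=(230,177),pin=(387,174),end=(335,219),rl=(308,154),rr=(392,158),tape=(440,243),smallbar1=(419,162),smallbar2=(448,201)).items(): print(n,np.round(np.nanmedian(w[v-1:v+2,u-1:u+2].reshape(-1,3),0),3))
E
```

```text
blue [0.511 0.175 0.051]
cap [0.556 0.245 0.013]
pin [ 0.573 -0.223  0.038]
end [ 0.438 -0.074  0.007]
rl [0.632 0.012 0.024]
rr [ 0.624 -0.24   0.022]
tape [ 0.375 -0.381  0.024]
smallbar1 [ 0.615 -0.323  0.017]
smallbar2 [ 0.5   -0.409  0.007]
```

View pics/c1.png

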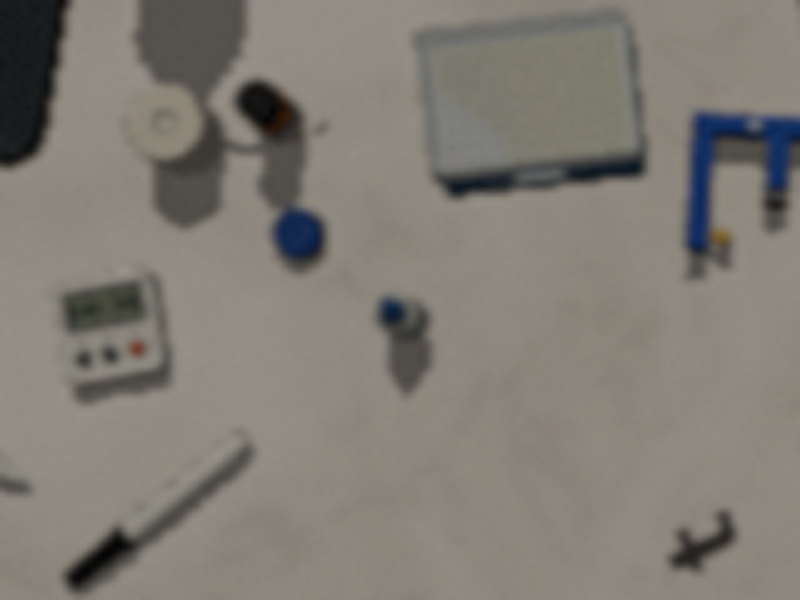

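View pics/c2.png

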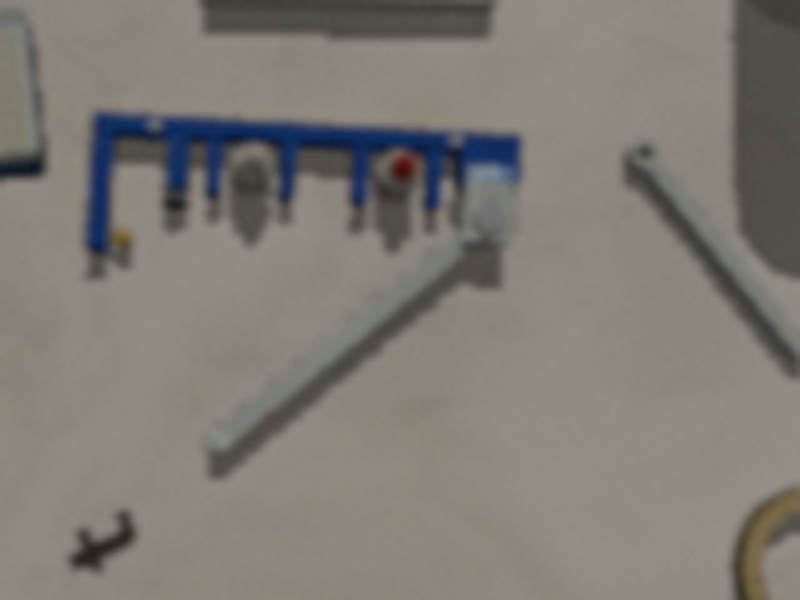

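```bash
cat >> h.py <<'E'
def rotdown(yaw):
    # tool x down, tool y = (cos yaw, sin yaw,0)
    y=np.array([np.cos(yaw),np.sin(yaw),0]);x=np.array([0,0,-1.]);z=np.cross(x,y)
    return R.from_matrix(np.stack([x,y,z],1)).as_rotvec()
E
python3 - <<'E'
from h import *
c=cams.capture("wrist");print(np.round(c["T_tool_cam"],3))
M=R.from_rotvec(manip.state()["tcp_rot"]).as_matrix();print(M.round(3))
for yaw in (0,np.pi/2,-np.pi/2,np.pi):
  for p in ([0.4,-0.1,0.3],[0.45,-0.08,.3]): print(yaw,p,inverse_kinematics(p,rotdown(yaw)))
E
```

```text
[[-0.001 -0.316  0.949 -0.145]
 [ 1.     0.     0.001  0.002]
 [-0.001  0.949  0.316 -0.082]
 [ 0.     0.     0.     1.   ]]
[[-0.     0.368 -0.93 ]
 [ 0.001 -0.93  -0.368]
 [-1.    -0.001 -0.   ]]
0 [0.4, -0.1, 0.3] [-3.05406803e-01 -2.87728309e-01  2.03804740e+00 -4.44089210e-16
  1.39127356e+00 -3.05406803e-01]
0 [0.45, -0.08, 0.3] [-2.30445736e-01 -1.93045100e-01  1.96412400e+00 -4.44089210e-16
  1.37051375e+00 -2.30445736e-01]
1.5707963267948966 [0.4, -0.1, 0.3] [-0.3054068  -0.28772831  2.0380474   0.          1.39127356 -1.87620313]
1.5707963267948966 [0.45, -0.08, 0.3] [-0.23044574 -0.1930451   1.964124    0.          1.37051375 -1.80124206]
-1.5707963267948966 [0.4, -0.1, 0.3] [-3.05406803e-01 -2.87728309e-01  2.03804740e+00 -4.44089210e-16
  1.39127356e+00  1.26538952e+00]
-1.5707963267948966 [0.45, -0.08, 0.3] [-2.30445736e-01 -1.93045100e-01  1.96412400e+00 -4.44089210e-16
  1.37051375e+00  1.34035059e+00]
3.141592653589793 [0.4, -0.1, 0.3] None
3.141592653589793 [0.45, -0.08, 0.3] None
```

```bash
python3 - <<'E'
from h import *
manip.move_pose([0.53,-0.11,0.25],rotdown(-np.pi/2))
cap("wrist","w1"); print(manip.state()["clock"],manip.state()["tool_pos"],manip.state()["contact_force"])
E
```

```text
2.4167 [ 0.52999779 -0.11076186  0.24997938] [0.55037745 0.64348597 0.01449233]
```

View pics/w1.png

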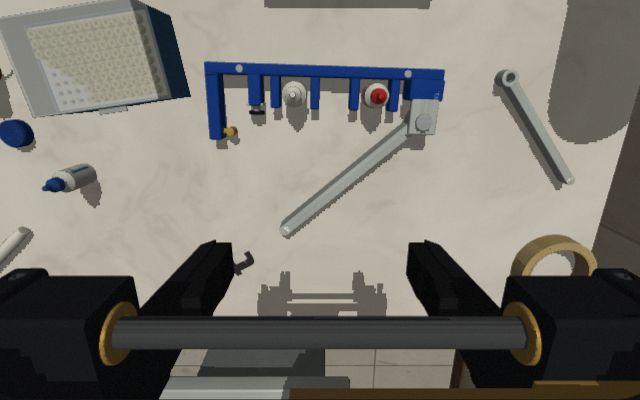

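```bash
cat >> h.py <<'E'
def ortho(img,K,T,h,x0,x1,y0,y1,s=2500.):
    # output: row down = -x, col right = -y ; s px per m
    H,W=int((x1-x0)*s),int((y1-y0)*s)
    r,c=np.indices((H,W)); X=x1-r/s; Y=y1-c/s
    P=np.stack([X,Y,np.full_like(X,h)],-1)-T[:3,3]; p=P@T[:3,:3]
    u=(p[...,0]/p[...,2]*K[0,0]+K[0,2]).astype(np.float32); v=(p[...,1]/p[...,2]*K[1,1]+K[1,2]).astype(np.float32)
    return cv2.remap(img,u,v,cv2.INTER_CUBIC)
E
python3 - <<'E'
from h import *
i,z,K,T=load("w1")
o=ortho(i,K,T,0.024,0.42,0.66,-0.27,0.03)
for k in range(0,int(.30*2500),125): cv2.line(o,(k,0),(k,6),(0,0,255),1)
for k in range(0,int(.24*2500),125): cv2.line(o,(0,k),(6,k),(0,0,255),1)
cv2.imwrite("pics/o1.png",o)
w=cloud(z,K,T)
for n,(u,v) in dict(housing=(217,135),rail=(300,71),rail2=(390,75),plate=(423,133),bar=(340,193),red=(375,95),white=(293,95),bench=(340,240)).items(): print(n,np.round(w[v,u],4))
E
```

```text
housing [0.5601 0.0037 0.0234]
rail [ 0.628  -0.0917  0.0242]
rail2 [ 0.624  -0.1883  0.0222]
plate [ 0.5637 -0.2265  0.0335]
bar [ 0.4827 -0.1387 -0.0015]
red [ 0.6042 -0.1682  0.0537]
white [ 0.6044 -0.0864  0.0602]
bench [ 0.4164 -0.14   -0.001 ]
```

View pics/o1.png

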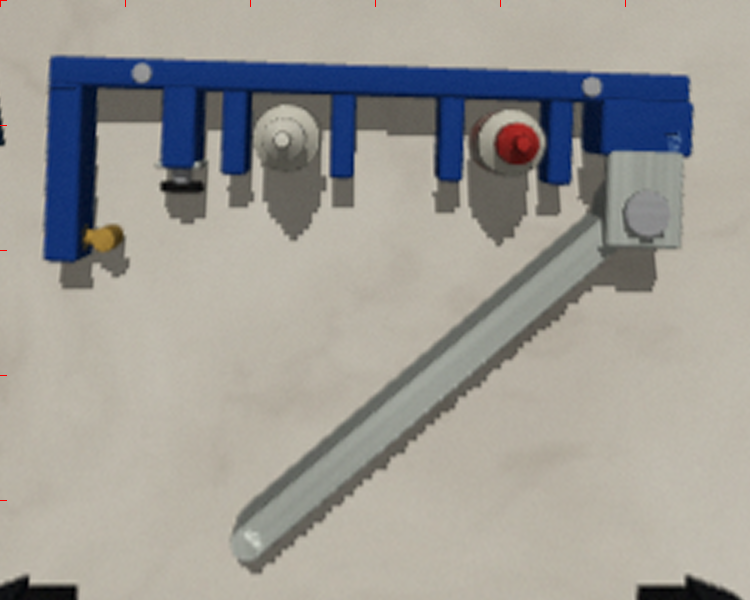

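```bash
python3 - <<'E'
from h import *
manip.move_pose([0.60,-0.10,0.22],rotdown(-0.03)); manip.dwell(0.2)
cap("wrist","w2"); print(manip.state()["clock"],manip.state()["tool_pos"])
manip.move_pose([0.507,0.205,0.22],rotdown(-0.03)); manip.dwell(0.2)
cap("wrist","w3"); print(manip.state()["clock"],manip.state()["tool_pos"])
a=np.vstack([load("w2")[0],load("w3")[0]]); cv2.imwrite("pics/w23.png",cv2.resize(a,(480,600),interpolation=cv2.INTER_AREA))
E
```

```text
4.0083 [ 0.59993175 -0.10008191  0.22019169]
5.475 [0.50753771 0.20406256 0.21993859]
```

View pics/w2.png

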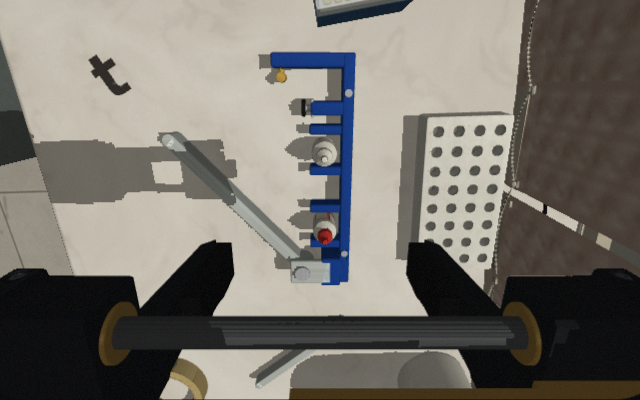

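View pics/w3.png

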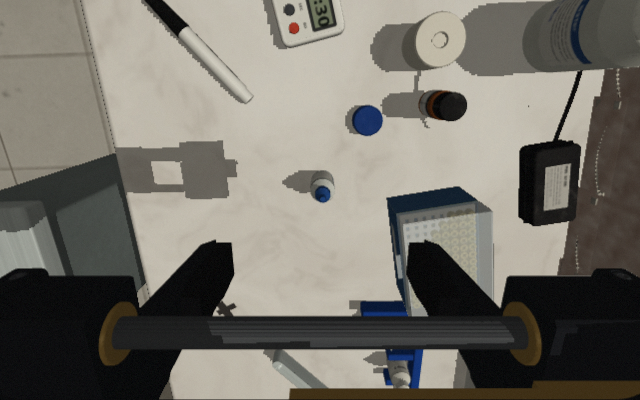

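```bash
python3 - <<'E'
from h import *
i,z,K,T=load("w3"); w=cloud(z,K,T)
a=cv2.resize(i[150:230,270:377],(800,600),interpolation=cv2.INTER_CUBIC); cv2.imwrite("pics/c3.png",a)
print("bottle cam",T[:3,3])
sub=w[165:210,295:345].reshape(-1,3)
for lo,hi in((.005,.02),(.02,.044),(.044,.058),(.058,.075)):
    m=(sub[:,2]>lo)&(sub[:,2]<hi); print(lo,hi,m.sum(),np.round(sub[m].mean(0),4),np.round(sub[m].min(0),4),np.round(sub[m].max(0),4))
print("top z max",np.nanmax(sub[:,2]))
print("bench",np.nanmedian(w[150:160,300:340,2]))
b=w[190:270,388:495].reshape(-1,3); b=b[b[:,2]>.03];print("box",b.min(0),b.max(0))
i,z,K,T=load("w2"); w2=cloud(z,K,T)
b=w2[115:260,400:510].reshape(-1,3); b=b[b[:,2]>.02];print("tube rack",np.nanpercentile(b,2,axis=0),np.nanpercentile(b,98,axis=0))
o=ortho(i,K,T,0.023,0.545,0.645,-0.25,0.02,2900)
cv2.imwrite("pics/o2.png",o)
E
```

```text
bottle cam [0.51015897 0.2847702  0.3653076 ]
0.005 0.02 69 [0.5093 0.1914 0.0125] [0.4974 0.1849 0.0053] [0.5221 0.1939 0.0196]
0.02 0.044 348 [0.5097 0.1868 0.0366] [0.4965 0.1702 0.02  ] [0.5227 0.1938 0.0438]
0.044 0.058 153 [0.5095 0.1832 0.0541] [0.5023 0.1742 0.0443] [0.5167 0.1885 0.0579]
0.058 0.075 56 [0.5096 0.1818 0.0621] [0.5053 0.1778 0.0581] [0.5134 0.1843 0.0662]
top z max 0.0662403642465959
bench -0.0007494449818659377
box [0.55117934 0.09366162 0.03001153] [0.67759161 0.2123501  0.24829202]
tube rack [ 0.64728361 -0.21066924  0.02094644] [ 0.80553844 -0.05423548  0.23237203]
```

View pics/c3.png

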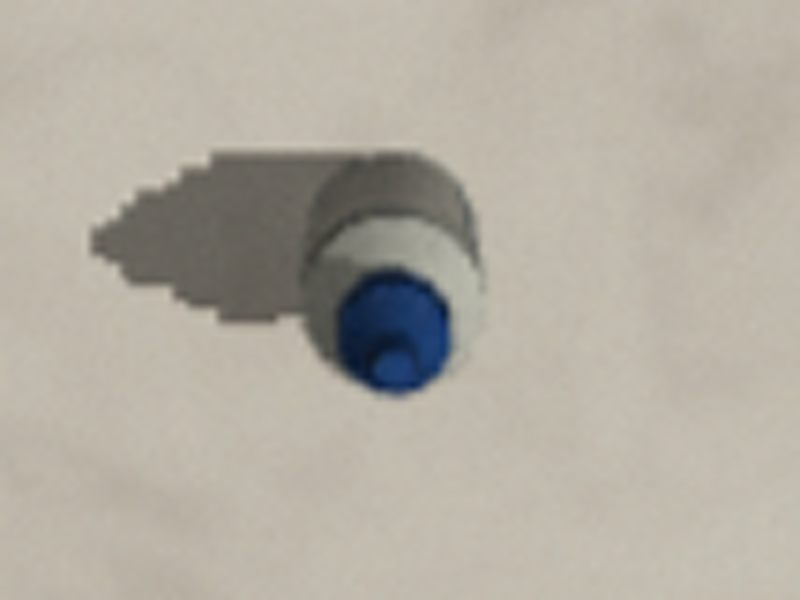

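View pics/o2.png

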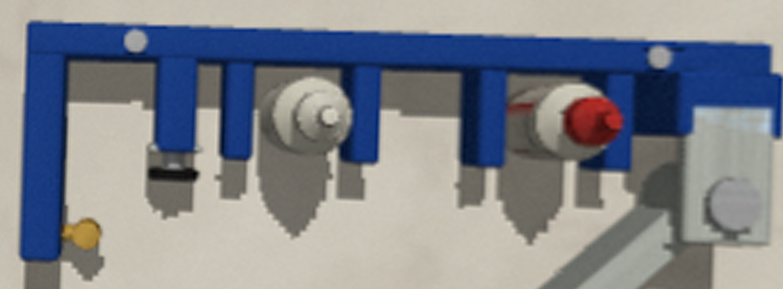

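```bash
cat >> h.py <<'E'
PIN=np.array([0.5769,-0.2268]); YAW=-0.03
def rk(x,y,z,pin=None,yaw=None):
    pin=PIN if pin is None else pin; yaw=YAW if yaw is None else yaw
    return np.array([pin[0]+x*np.cos(yaw)-y*np.sin(yaw),pin[1]+x*np.sin(yaw)+y*np.cos(yaw),z])
def proj(P,K,T):
    p=(np.atleast_2d(P)-T[:3,3])@T[:3,:3]; return np.stack([p[:,0]/p[:,2]*K[0,0]+K[0,2],p[:,1]/p[:,2]*K[1,1]+K[1,2]],1)
def wire(tag,box,s,out,pin=None,yaw=None):
    i,z,K,T=load(tag); x0,y0,x1,y1=box
    a=cv2.resize(i[y0:y1,x0:x1],None,fx=s,fy=s,interpolation=cv2.INTER_CUBIC)
    def pl(pts,col):
        q=proj([rk(*p,pin,yaw) for p in pts],K,T); q=((q+0.5-[x0,y0])*s-.5)
        cv2.polylines(a,[np.round(q*8).astype(np.int32)],False,col,1,cv2.LINE_AA,3)
    m=.001
    pl([(x*m,y*m,.024) for x,y in((-28,224),(-28,238),(45,238),(45,224),(-28,224))],(0,255,0))
    pl([(.043,-.018,.024),(.043,.238,.024)],(0,255,0))
    for y in(80,114): 
        pl([(.045,y*m,.022),(.009,y*m,.022),(.009,y*m,0),(.045,y*m,0)],(0,255,255))
    pl([(x*m,y*m,.034) for x,y in((-14,-18),(-14,18),(44,18),(44,-18),(-14,-18))],(255,0,255))
    cv2.imwrite(out,a)
E
python3 - <<'E'
from h import *
wire("w2",(255,45,365,290),3,"pics/wa.png"); wire("w1",(195,55,455,150),3,"pics/wb.png")
for t,px in(("w2",[(465,140),(440,200),(500,250)]),("w3",[(440,210),(410,220),(460,240)])):
    i,z,K,T=load(t); w=cloud(z,K,T); print([w[v,u].round(3).tolist() for u,v in px])
E
```

```text
[[0.752, -0.077, 0.027], [0.732, -0.143, 0.026], [0.805, -0.204, 0.03]]
[[0.626, 0.164, 0.062], [0.594, 0.159, 0.074], [0.641, 0.139, 0.081]]
```

View pics/wa.png

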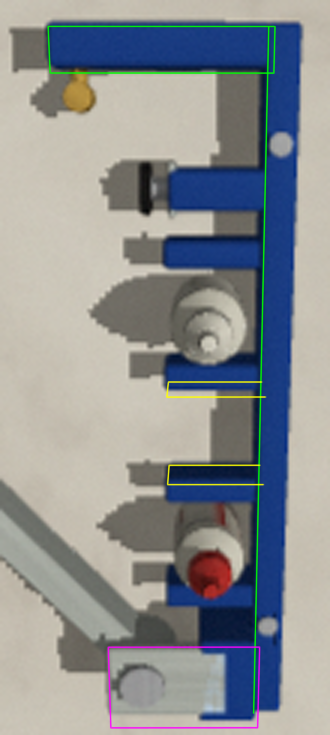

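View pics/wb.png

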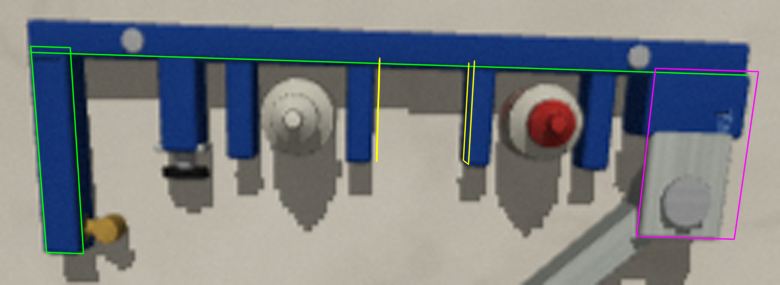

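```bash
python3 - <<'E'
from h import *
r=rotdown(-np.pi/2)
manip.set_gripper(0.048)
manip.move_pose([0.5097,0.181,0.12],r)
manip.move_linear([0.5097,0.181,0.0285],rate=0.08)
s=manip.state();print(s["clock"],s["tool_pos"],s["contact_force"])
manip.set_gripper(0.0,force=12)
s=manip.state();print(s["clock"],s["tool_pos"],s["contact_force"],s["gripper_width"])
cap("wrist","w4");cap("side","s4")
manip.move_linear([0.5097,0.181,0.17],rate=0.15)
s=manip.state();print(s["clock"],s["tool_pos"],s["gripper_width"])
cap("wrist","w5");cap("side","s5")
E
```

```text
8.8417 [0.51032939 0.1811987  0.02913812] [-0.42989945 -0.15790877  0.51712734]
9.3083 [0.50994467 0.18106905 0.02877027] [-0.49837735 -1.04667295  1.10886685] 0.025013947437344326
10.5 [0.50883771 0.18072115 0.16878308] 0.02491368603639245
```

View pics/w5.png

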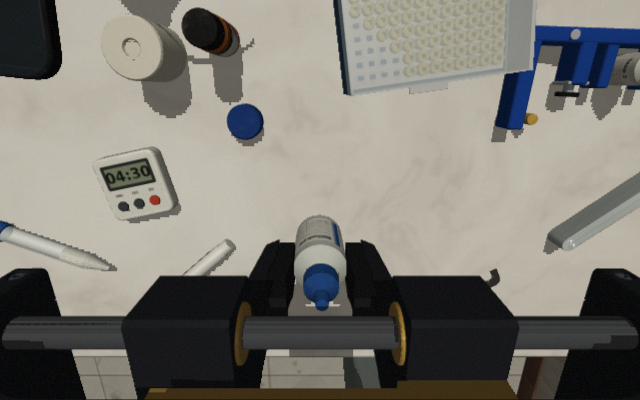

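View pics/s5.png

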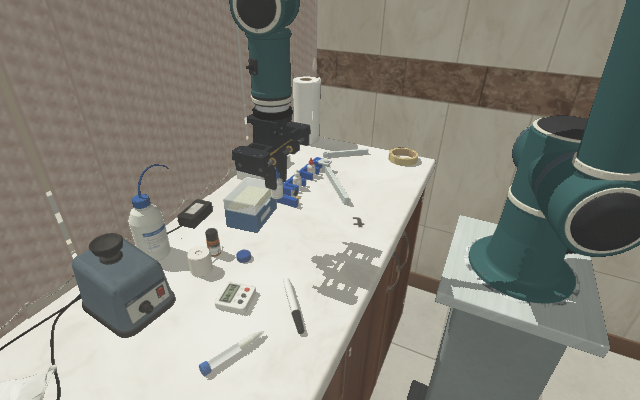

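```bash
python3 - <<'E'
from h import *
for t,p in(("w4",None),("w5",[0.50884,0.18072])):
    i,z,K,T=load(t); w=cloud(z,K,T)
    s=w[205:312,285:350].reshape(-1,3); im=i[205:312,285:350].reshape(-1,3).astype(int)
    m=(im[:,0]>im[:,2]+40)&(s[:,2]>0.03)
    print(t,"cap",np.nanmin(s[m],0).round(4),np.nanmax(s[m],0).round(4),np.nanmean(s[m],0).round(4))
    b=(~m)&(s[:,0]<.6)&(s[:,2]<s[m][:,2].min())&(s[:,2]>s[m][:,2].min()-.05)&(im.min(1)>90)
    print("body",np.nanpercentile(s[b],[1,50,99],axis=0).round(4).tolist())
s=manip.state();print(s["tool_pos"],s["tcp_rot"],rotdown(-np.pi/2),s["contact_force"])
E
```

```text
w4 cap [0.5045 0.1699 0.0305] [0.5202 0.1861 0.0667] [0.5136 0.1788 0.056 ]
body [[0.4558, 0.1623, -0.002], [0.5213, 0.1825, -0.0003], [0.528, 0.1994, 0.0287]]
w5 cap [0.5036 0.1695 0.1467] [0.5194 0.1861 0.2067] [0.5127 0.1782 0.1947]
body [[0.5123, 0.1678, 0.1395], [0.5204, 0.1804, 0.1431], [0.5218, 0.1919, 0.1466]]
[0.50868421 0.1806795  0.16844534] [ 2.21798546e+00 -9.55655031e-04 -2.22407371e+00] [ 2.22144147e+00  6.80120296e-17 -2.22144147e+00] [-0.06679506 -0.25302269 -0.43860279]
```

```bash
python3 - <<'E'
from h import *
r=rotdown(-0.03)
manip.move_pose([0.6048,-0.129,0.17],r)
manip.move_linear([0.6048,-0.129,0.065],rate=0.12); manip.dwell(0.2)
s=manip.state();print(s["clock"],s["tool_pos"],s["gripper_width"],s["contact_force"])
cap("wrist","w6");cap("side","s6")
E
```

```text
13.6333 [ 0.60557902 -0.12924013  0.06611083] 0.024713034515661342 [ 0.22803003 -0.36868928 -0.43680042]
```

View pics/w6.png

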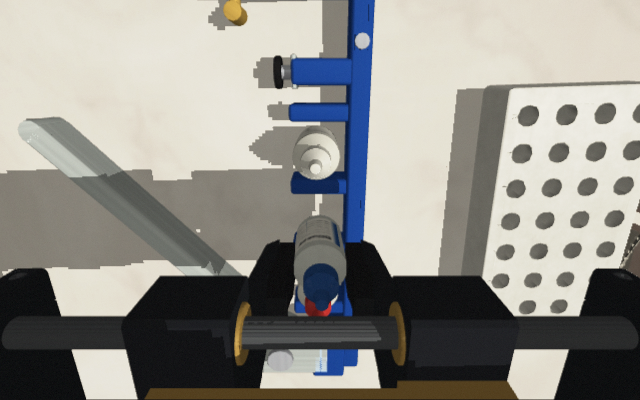

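```bash
python3 - <<'E'
from h import *
i,z,K,T=load("w6"); w=cloud(z,K,T)
cv2.imwrite("pics/c6.png",cv2.resize(i[165:265,265:385],None,fx=6,fy=6,interpolation=cv2.INTER_CUBIC))
for v in range(184,236,2): print(v,i[v,318],w[v,318].round(4),i[v,300],w[v,300].round(4))
E
```

```text
184 [83 38 16] [ 0.6055 -0.1051  0.0209] [83 38 17] [ 0.5946 -0.1042  0.023 ]
186 [83 37 17] [ 0.6054 -0.1061  0.0219] [82 38 16] [ 0.5945 -0.1056  0.0225]
188 [82 38 18] [ 0.6054 -0.1075  0.0214] [80 36 14] [ 0.5943 -0.1075  0.0206]
190 [82 37 15] [ 0.6053 -0.1093  0.02  ] [81 34 15] [ 0.5944 -0.1084  0.0217]
192 [77 35 16] [ 0.6053 -0.1099  0.0221] [79 36 15] [ 0.5943 -0.1096  0.0221]
194 [190 200 203] [ 6.050e-01 -1.185e-01 -1.000e-04] [112 114 115] [ 0.5926 -0.1183 -0.0006]
196 [212 225 230] [ 0.6049 -0.1199  0.    ] [119 130 134] [ 5.926e-01 -1.197e-01 -4.000e-04]
198 [211 224 228] [ 6.049e-01 -1.216e-01 -5.000e-04] [119 129 132] [ 5.925e-01 -1.211e-01 -2.000e-04]
200 [212 224 229] [ 0.6048 -0.1234 -0.0016] [119 129 134] [ 0.5924 -0.1227 -0.0008]
202 [208 222 228] [ 6.048e-01 -1.245e-01 -4.000e-04] [122 131 136] [ 0.5923 -0.1245 -0.0015]
204 [210 223 229] [ 0.6048 -0.1261 -0.0009] [121 132 136] [ 0.5924 -0.125   0.0011]
206 [208 221 228] [ 0.6047 -0.1276 -0.0008] [116 126 131] [ 5.923e-01 -1.270e-01 -2.000e-04]
208 [210 224 229] [ 6.047e-01 -1.288e-01 -2.000e-04] [118 130 133] [
[... 449 characters left out ...]
2] [ 0.5918 -0.1362 -0.0008]
220 [ 90  99 101] [ 0.6051 -0.118   0.0467] [119 129 133] [ 0.5916 -0.1383 -0.0023]
222 [ 93 101 104] [ 0.6051 -0.1178  0.05  ] [117 126 132] [ 0.5916 -0.1395 -0.0015]
224 [ 99 107 110] [ 0.6051 -0.1182  0.0516] [ 97 106 107] [ 0.5946 -0.1232  0.0395]
226 [ 95 104 107] [ 0.6051 -0.118   0.0548] [ 96 105 104] [ 0.5948 -0.1228  0.0432]
228 [103 112 115] [ 0.6052 -0.118   0.0573] [ 97 105 108] [ 0.595  -0.1225  0.0466]
230 [102 108 112] [ 0.6052 -0.1179  0.0599] [ 89  97 100] [ 0.5952 -0.1225  0.0492]
232 [ 99 106 110] [ 0.6052 -0.118   0.0622] [ 96 104 107] [ 0.5954 -0.1221  0.0528]
234 [101 108 112] [ 0.6052 -0.1176  0.0653] [ 94 103 104] [ 0.5955 -0.1222  0.0551]
```

View pics/c6.png

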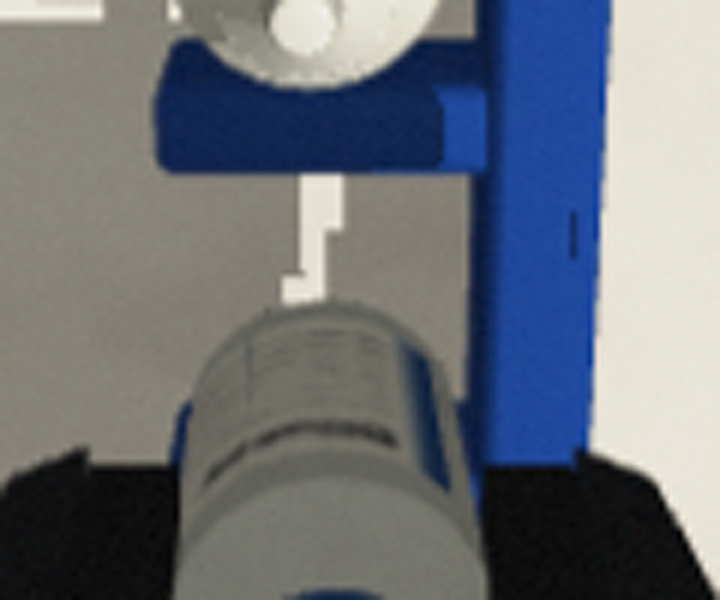

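```bash
python3 - <<'E'
from h import *
i,z,K,T=load("w6"); print("rail front",onplane(346.5,200,K,T,.024))
manip.move_linear([0.6045,-0.1265,0.065],rate=0.05)
manip.move_linear([0.6045,-0.1265,0.040],rate=0.05)
s=manip.state();print(s["clock"],s["tool_pos"],s["contact_force"])
cap("wrist","w7")
zz=0.040
while zz>0.0282:
    zz-=0.002; manip.move_linear([0.6045,-0.1265,zz],rate=0.04)
    s=manip.state();print(round(s["clock"],2),s["tool_pos"].round(4),s["contact_force"].round(2))
    if s["contact_force"][2]>4 or np.linalg.norm(s["contact_force"][:2])>4: print("contact");break
cap("wrist","w8");cap("side","s8")
E
```

```text
rail front [ 0.62256009 -0.11492502  0.024     ]
14.6333 [ 0.60434815 -0.12648156  0.03965176] [ 0.01186091  0.25713558 -0.4508488 ]
14.93 [ 0.6046 -0.1265  0.0381] [0.49 1.02 0.52]
15.18 [ 0.6044 -0.1264  0.0359] [ 0.35 -0.64  0.46]
15.43 [ 0.6043 -0.1264  0.0338] [ 0.16 -0.4  -1.16]
15.68 [ 0.6043 -0.1264  0.0318] [-0.19 -1.2  -0.01]
15.93 [ 0.6043 -0.1264  0.0298] [-0.9   0.01  0.87]
16.18 [ 0.6048 -0.1266  0.0286] [-1.43  0.72  2.99]
```

View pics/w8.png

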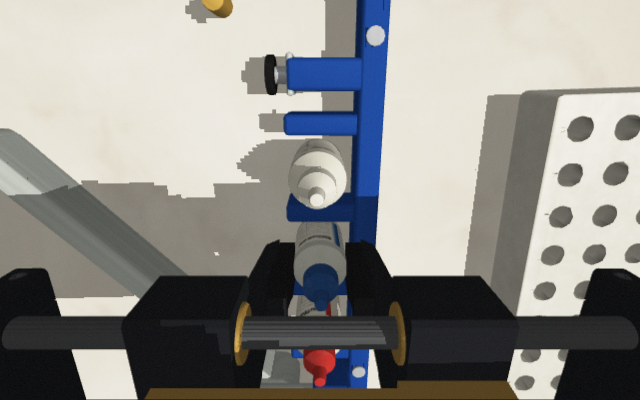

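```bash
python3 - <<'E'
from h import *
manip.set_gripper(0.040); manip.dwell(0.1)
s=manip.state();print(s["clock"],s["tool_pos"],s["gripper_width"],s["contact_force"].round(2))
manip.move_linear([0.6045,-0.1265,0.15],rate=0.10)
manip.move_linear([0.58,-0.09,0.2],rate=0.2); manip.dwell(.1)
cap("wrist","w9");cap("side","s9");print(manip.state()["clock"])
E
```

```text
16.8 [ 0.6043822  -0.12644706  0.02777474] 0.040193580664449315 [-0.21 -0.61  0.4 ]
18.85
```

View pics/w9.png

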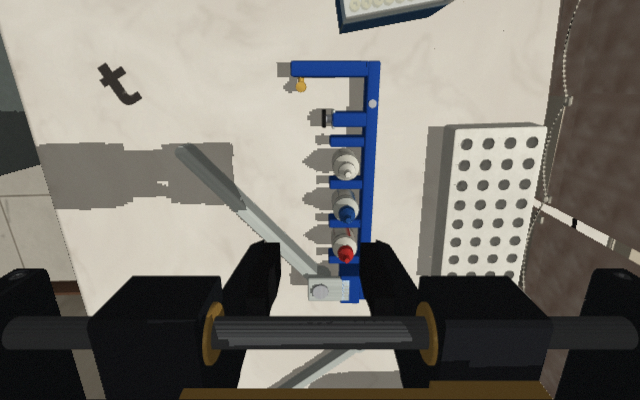

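```bash
python3 - <<'E'
from h import *
i,z,K,T=load("w9"); w=cloud(z,K,T)
for n,(u,v) in dict(clip=(120,85),clip2=(135,95)).items(): print(n,onplane(u,v,K,T,0.005).round(3))
for n,(u,v,hh) in dict(white=(346,165,0),blue=(345,206,0)).items():
    s=w[v-22:v+22,u-14:u+15].reshape(-1,3); s=s[(s[:,2]>.03)&(s[:,2]<.044)]; print(n,len(s),np.percentile(s,[1,99],axis=0).round(4).tolist())
wire("w9",(150,50,400,310),2,"pics/wc.png",pin=np.array([.577,-.2255]))
o=ortho(i,K,T,0.024,0.42,0.66,-0.27,0.03);cv2.imwrite("pics/o9.png",o)
i,z,K,T=load("w1");w=cloud(z,K,T)
s=w[100:240,270:430].reshape(-1,3); s=s[(s[:,2]>.018)&(s[:,2]<.03)&(s[:,0]<.545)]
c=s.mean(0);u,_,vt=np.linalg.svd((s-c)[:,:2],full_matrices=False);d=vt[0];n=np.array([-d[1],d[0]])
t=(s-c)[:,:2]@d;e=(s-c)[:,:2]@n
print(len(s),c,d,"yaw",np.arctan2(-d[0]*np.sign(d[1]),abs(d[1])),np.percentile(e,[1,99]),c[:2]+d*t.min(),c[:2]+d*t.max(),np.median(s[:,2]))
print("pin perp dist",(np.array([.577,-.2255])-c[:2])@n)
E
```

```text
clip [ 0.385 -0.003  0.005]
clip2 [ 0.398 -0.013  0.005]
white 332 [[0.5925, -0.0968, 0.0303], [0.6169, -0.072, 0.0426]]
blue 322 [[0.5917, -0.1369, 0.0304], [0.6167, -0.1151, 0.0435]]
1582 [ 0.49441028 -0.12846537  0.02292749] [-0.64690759  0.76256841] yaw 0.7035221643577064 [-0.00666087  0.0073548 ] [ 0.54901864 -0.19283717] [ 0.43897193 -0.06311518] 0.02310152943677507
pin perp dist -0.00020787230670176818
```

View pics/o9.png

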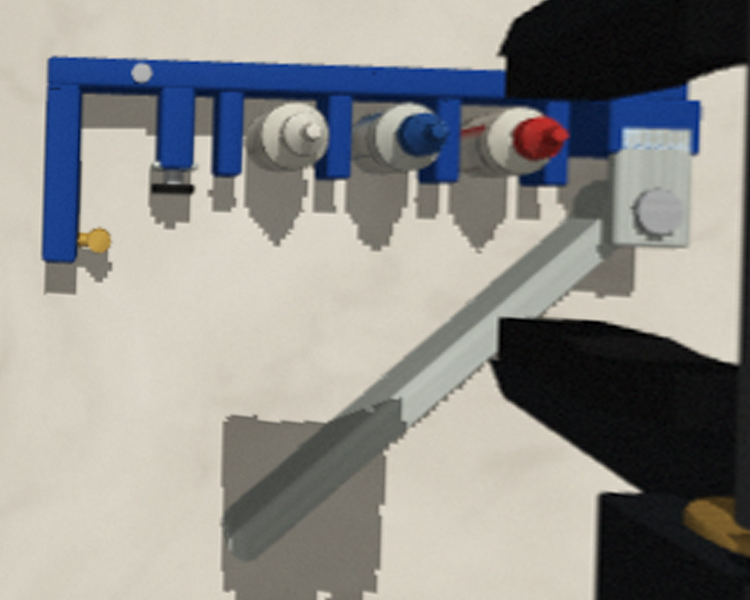

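```bash
cat >> h.py <<'E'
PIN2=np.array([.577,-.2255]); RY=-0.03
def P(th,off,z=0.010,l=0.178):
    ey=np.array([-np.sin(th),np.cos(th)]);ex=np.array([np.cos(th),np.sin(th)])
    return np.r_[PIN2+l*ey-off*ex,z], rotdown(th-np.pi/2), ex
def force(n=4):
    f=[]
    for _ in range(n): f.append(manip.state()["contact_force"]); manip.dwell(0.02)
    return np.mean(f,0),np.std(f,0)
E
python3 - <<'E'
from h import *
manip.set_gripper(0.0,force=20)
p,r,ex=P(0.7035,0.042,z=0.09); manip.move_pose(p,r)
p,r,ex=P(0.7035,0.042,z=0.010); manip.move_linear(p,rate=0.1); manip.dwell(0.2)
s=manip.state();print(s["clock"],s["tool_pos"],p,s["gripper_width"])
b,sd=force(8);print("bias",b,sd)
np.save("bias.npy",b)
off=0.042
while off>0.010:
    off-=0.002; p,r,ex=P(0.7035,off); manip.move_linear(p,rate=0.03)
    f,sd=force(3); fp=-(f-b)[:2]@ex; print(round(off,4),round(fp,2),(f-b).round(2),round(manip.state()["clock"],2))
    if fp>1.5: break
cap("wrist","w10")
E
```

```text
21.475 [ 0.43052158 -0.11714861  0.01072778] [ 0.42982498 -0.11692968  0.01      ] 0.0008968454656961497
bias [-0.06332359 -0.02103314  0.14185423] [0.33513493 0.35673637 0.47596527]
0.04 -0.03 [ 0.18 -0.17  0.17] 21.91
0.038 0.7 [-0.59 -0.39  0.05] 22.21
0.036 -0.1 [ 0.23 -0.1  -0.37] 22.51
0.034 -0.01 [ 0.2  -0.22  0.18] 22.81
0.032 0.23 [-0.48  0.2  -0.27] 23.11
0.03 -0.28 [0.13 0.28 0.76] 23.41
0.028 -0.1 [-0.11  0.28 -0.02] 23.71
0.026 -0.14 [ 0.14  0.05 -0.2 ] 24.01
0.024 -0.47 [ 0.42  0.24 -0.49] 24.31
0.022 -0.09 [-0.21  0.39 -0.13] 24.61
0.02 0.03 [-0.08  0.04 -0.01] 24.91
0.018 0.21 [-0.3   0.04 -0.6 ] 25.21
0.016 -0.43 [0.14 0.5  0.3 ] 25.51
0.014 0.27 [-0.39  0.04 -0.82] 25.81
0.012 0.15 [-0.48  0.33  0.  ] 26.11
0.01 0.48 [-0.41 -0.26 -0.3 ] 26.41
```

View pics/w10.png

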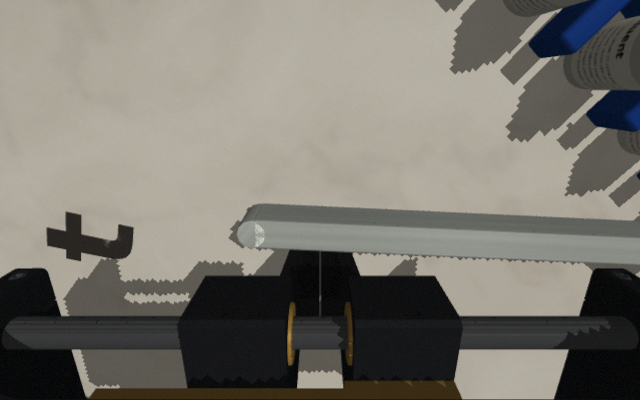

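```bash
python3 - <<'E'
from h import *
b=np.load("bias.npy"); off=0.010; th=0.7035
while th>0.235:
    th-=0.04; p,r,ex=P(th,off); manip.move_linear(p,rate=0.05,rot=r)
    f,sd=force(2); fp=-(f-b)[:2]@ex; s=manip.state(); print(round(th,4),round(fp,2),(f-b).round(2),round(s["clock"],2),np.round((s["tool_pos"]-p)*1e3,1))
    if fp>12: print("STOP");break
cap("wrist","w11");cap("top","t11")
E
```

```text
0.6635 -0.2 [ 0.39 -0.18 -1.12] 26.78 [0.2 0.  0.1]
0.6235 -0.43 [0.49 0.05 0.65] 27.11 [ 0.  -0.1  0. ]
0.5835 -0.18 [ 0.05  0.26 -0.87] 27.43 [-0.  -0.1  0. ]
0.5435 0.21 [-0.42  0.28 -0.22] 27.76 [-0.  -0.1 -0. ]
0.5035 0.32 [-0.33 -0.08  0.3 ] 28.08 [-0.  -0.1 -0. ]
0.4635 0.6 [-0.51 -0.31 -0.61] 28.41 [-0. -0. -0.]
0.4235 0.38 [-0.62  0.45  0.35] 28.73 [-0. -0.  0.]
0.3835 -0.0 [ 0.08 -0.2  -0.35] 29.06 [-0. -0.  0.]
0.3435 -0.34 [ 0.16  0.57 -0.41] 29.38 [-0.  -0.1  0. ]
0.3035 -0.17 [ 0.08  0.3  -0.35] 29.71 [-0. -0. -0.]
0.2635 0.21 [-0.03 -0.69 -0.26] 30.03 [ 0. -0.  0.]
0.2235 0.12 [-0.08 -0.16 -0.29] 30.36 [-0. -0.  0.]
```

View pics/w11.png

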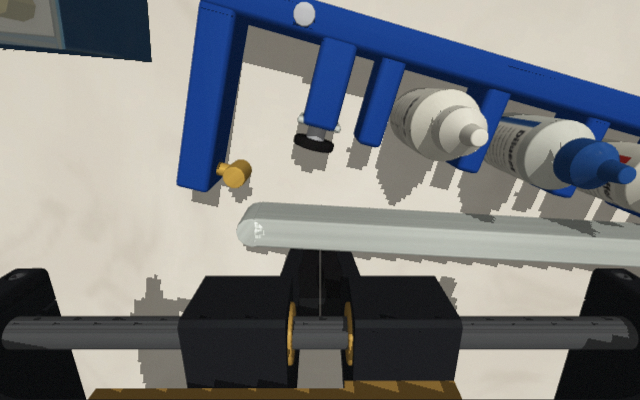

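```bash
python3 - <<'E'
from h import *
b=np.load("bias.npy"); off=0.010; th=0.2235
while th>0.03:
    d=0.003 if th>0.125 else 0.001
    th-=d/.178; p,r,ex=P(th,off); manip.move_linear(p,rate=0.05,rot=r)
    f,sd=force(2); fp=-(f-b)[:2]@ex; s=manip.state(); print(round(th-RY,4),"xend",round(-206*np.sin(th-RY),1),"fp",round(fp,2),(f-b).round(2),round(s["clock"],2))
    if fp>13: print("STOP");break
print(th);np.save("th.npy",th)
cap("wrist","w12")
E
```

```text
0.2366 xend -48.3 fp 0.59 [-0.66  0.28  0.25] 30.74
0.2198 xend -44.9 fp -0.28 [ 0.27  0.1  -0.7 ] 31.02
0.2029 xend -41.5 fp 0.72 [-0.78  0.29 -0.16] 31.31
0.1861 xend -38.1 fp -0.22 [ 0.23 -0.07 -0.31] 31.59
0.1692 xend -34.7 fp 1.04 [-1.04 -0.04 -0.61] 31.88
0.1524 xend -31.3 fp 3.45 [-3.23 -1.98  0.31] 32.16
0.1468 xend -30.1 fp 3.4 [-3.17 -2.2   0.48] 32.44
0.1411 xend -29.0 fp 1.98 [-1.82 -1.5  -1.11] 32.73
0.1355 xend -27.8 fp 1.87 [-1.8  -0.74 -0.85] 33.01
0.1299 xend -26.7 fp 0.4 [-0.36 -0.37 -0.21] 33.29
0.1243 xend -25.5 fp 0.88 [-0.92  0.41  0.14] 33.58
0.1187 xend -24.4 fp 0.97 [-1.02  0.51  0.07] 33.86
0.1131 xend -23.2 fp 0.81 [-0.88  0.77  0.28] 34.14
0.1074 xend -22.1 fp 0.8 [-0.81  0.14  0.33] 34.42
0.1018 xend -20.9 fp 0.37 [-0.44  0.89 -0.78] 34.71
0.0962 xend -19.8 fp 0.39 [-0.4   0.16  0.07] 34.99
0.0906 xend -18.6 fp 0.1 [-0.11  0.23 -0.43] 35.27
0.085 xend -17.5 fp 1.58 [-1.62  0.61  0.3 ] 35.56
0.0793 xend -16.3 fp 4.82 [-4.82 -0.07  3.73] 35.84
0.0737 xend -15.2 fp 8.1 [-8.11 -0.02  4.77] 36.12
0.0681 xend -14.0 fp 9.14 [-9.13 -0.62  6.7 ] 36.41
0.0625 xend -12.9 fp 11.42 [-11.43   0.13   8.02] 36.69
0.0569 xend -11.7 fp 13.38 [-13.38  -0.44  10.3 ] 36.98
STOP
0.026870786516853984
```

View pics/w12.png

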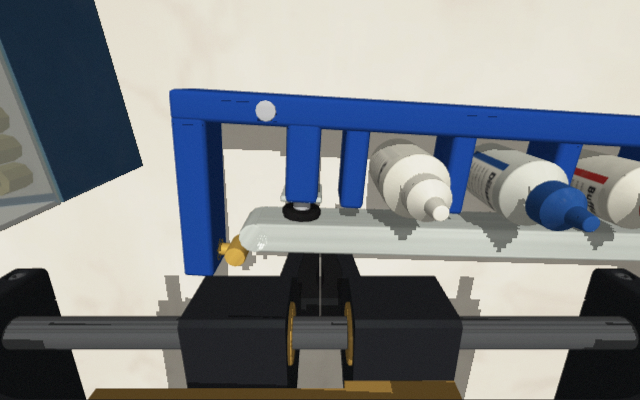

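```bash
python3 - <<'E'
from h import *
i,z,K,T=load("w12"); w=cloud(z,K,T)
def line(m):
    s=w[m]; c=s.mean(0);_,_,vt=np.linalg.svd((s-c)[:,:2],full_matrices=False);d=vt[0]*np.sign(vt[0][1]); return c,d,np.arctan2(-d[0],d[1]),s
v,u=np.indices(z.shape)
blue=(i[...,0]>i[...,2].astype(int)+40)
grey=(i.max(2).astype(int)-i.min(2)<30)
m=grey&(v>205)&(v<275)&(u>250)&(w[...,2]>.019)&(w[...,2]<.03)
c,d,yw,s=line(m);n=np.array([d[1],-d[0]]);e=(s-c)[:,:2]@n;print("bar",m.sum(),c,yw,np.percentile(e,[1,99]))
m=blue&(v<160)&(w[...,2]>.02)&(w[...,2]<.03)&(w[...,0]>rk(.0435,0,0)[0]) ; c2,d2,y2,s2=line(m);print("rail",m.sum(),c2,y2)
# bar_end from axis
t=(s-c)[:,:2]@d; print("end tip",c[:2]+d*t.max())
ce=c[:2]+d*(t.max()-.007)
for pin in(PIN,PIN2):
  q=ce-pin;print("bar_end rack x,y",q@[np.cos(RY),np.sin(RY)],q@[-np.sin(RY),np.cos(RY)], "axis perp pin",(pin-c[:2])@n)
print("housing/roller", w[255,235],w[258,190])
for (a,b2) in[(300,205),(300,212),(300,216),(285,190),(300,200)]: print(a,b2,i[b2,a],w[b2,a].round(4))
st=manip.state();th=float(np.load("th.npy"));p,r,ex=P(th,.010);print((st["tool_pos"]-p)*1e3,st["contact_force"], (R.from_rotvec(st["tcp_rot"])*R.from_rotvec(r).inv()).as_rotvec())
cv2.imwrite("pics/c12.png",cv2.resize(i[170:290,170:330],None,fx=5,fy=5,interpolation=cv2.INTER_CUBIC))
E
```

```text
bar 12917 [ 0.57646024 -0.10099596  0.02320307] 0.010046270418516853 [-0.00908152  0.01050539]
rail 15488 [ 0.62894894 -0.07846822  0.02314983] -0.020874540294570514
end tip [ 0.57562903 -0.01826063]
bar_end rack x,y -0.007245392875106768 0.20141302322054067 axis perp pin -0.0008241007772436766
bar_end rack x,y -0.007306353728218412 0.20011060862664676 axis perp pin -0.0007110458917217117
housing/roller [ 0.56485423 -0.01001464  0.01975823] [0.56431152 0.00985202 0.02251027]
300 205 [104 104 104] [ 0.589  -0.0398  0.0157]
300 212 [23 24 24] [ 0.5867 -0.04    0.0185]
300 216 [29 31 30] [ 0.5858 -0.0401  0.0211]
285 190 [106  77  67] [ 0.5985 -0.0338  0.0233]
300 200 [140  64  26] [ 0.5942 -0.0402  0.0235]
[-4.44717944  0.01410584 -0.77546442] [-13.03857568  -0.87233458  10.53959083] [ 3.74169234e-04  9.11348202e-03 -3.25192036e-06]
```

View pics/c12.png

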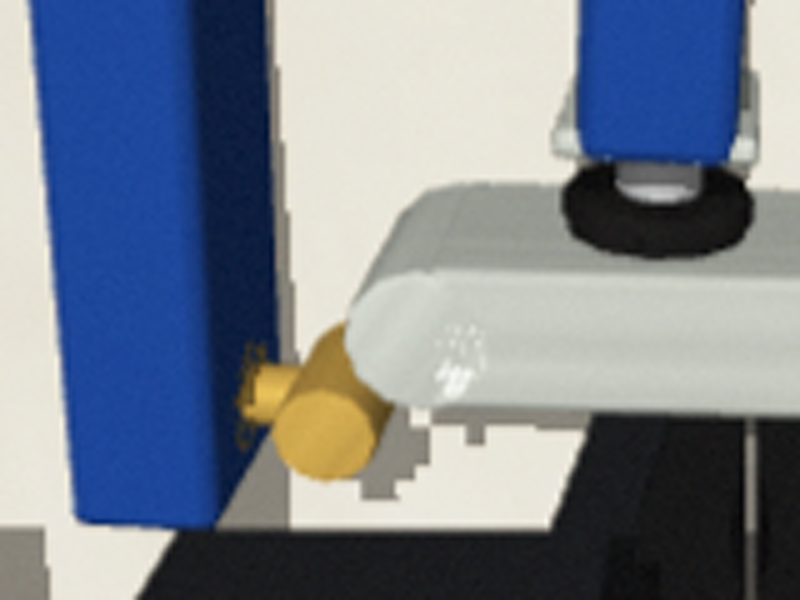

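```bash
python3 - <<'E'
from h import *
b=np.load("bias.npy"); th=float(np.load("th.npy")); zc=.010; off=.010
def go(rate=.02):
    p,r,ex=P(th,off,zc); manip.move_linear(p,rate=rate,rot=r)
    f,sd=force(4); d=f-b; fp=-d[:2]@ex; print("off",round(off*1e3,2),"z",round(zc*1e3,1),"fp",round(fp,2),d.round(2),"tot",round(np.linalg.norm(d),2),round(manip.state()["clock"],2)); return fp,d
off+=.0006
fp,d=go()
for _ in range(5):
    if d[2]<2.0: break
    zc+=.001; fp,d=go()
for _ in range(4):
    if abs(fp-11.3)<0.6: break
    off+=np.clip((fp-11.3)/3000.,-.001,.001); fp,d=go()
t0=manip.state()["clock"]
while manip.state()["clock"]-t0<2.6:
    f,sd=force(6); d=f-b; fp=-d[:2]@P(th,off)[2][:2]; print("hold",round(fp,2),d.round(2),round(manip.state()["clock"],2))
    manip.dwell(0.15)
np.save("hold.npy",[th,off,zc])
cap("wrist","w13")
E
```

```text
off 10.6 z 10.0 fp 11.28 [-11.28  -0.34   8.3 ] tot 14.0 37.34
off 10.6 z 11.0 fp 8.54 [-8.51 -1.15  1.61] tot 8.74 37.66
off 9.68 z 11.0 fp 10.97 [-10.95  -0.83   4.  ] tot 11.69 37.98
hold 11.38 [-11.34  -1.39   4.6 ] 38.08
hold 11.36 [-11.33  -1.43   4.6 ] 38.33
hold 11.18 [-11.13  -1.81   4.49] 38.58
hold 11.64 [-11.6   -1.58   4.67] 38.83
hold 11.22 [-11.19  -1.39   4.47] 39.08
hold 11.51 [-11.47  -1.45   4.94] 39.33
hold 11.43 [-11.41  -1.15   4.65] 39.58
hold 10.98 [-10.95  -1.36   4.78] 39.83
hold 11.91 [-11.88  -1.51   4.64] 40.08
hold 11.4 [-11.37  -1.09   4.56] 40.33
hold 11.32 [-11.29  -1.35   4.52] 40.58
```

```bash
python3 - <<'E'
from h import *
b=np.load("bias.npy");th,off,zc=np.load("hold.npy")
for o in(.012,.014,.016,.020):
    p,r,ex=P(th,o,zc); manip.move_linear(p,rate=.02); f,_=force(2); print(o,(f-b).round(2))
p,r,ex=P(th,.055,.012); manip.move_linear(p,rate=.08)
manip.move_linear(P(th,.055,.2)[0],rate=.2)
p=np.array([.53,-.11,.25]); manip.move_pose(p,rotdown(-np.pi/2)); manip.dwell(.2)
cap("wrist","w14");cap("top","t14");cap("side","s14");print(manip.state()["clock"],manip.state()["contact_force"])
i,z,K,T=load("w14")
cv2.imwrite("pics/o14.png",ortho(i,K,T,0.024,0.42,0.66,-0.27,0.03))
w=cloud(z,K,T); v,u=np.indices(z.shape); grey=(i.max(2).astype(int)-i.min(2)<30)
m=grey&(w[...,2]>.019)&(w[...,2]<.028)&(w[...,0]<.588)&(w[...,0]>.555)&(w[...,1]>-.2)&(w[...,1]<-.0)
s=w[m];c=s.mean(0);_,_,vt=np.linalg.svd((s-c)[:,:2],full_matrices=False);d=vt[0]*np.sign(vt[0][1]);t=(s-c)[:,:2]@d
print("bar yaw",np.arctan2(-d[0],d[1]));ce=c[:2]+d*(t.max()-.007);q=ce-PIN2;print("end rack",q@[np.cos(RY),np.sin(RY)],q@[-np.sin(RY),np.cos(RY)])
E
```

```text
0.012 [-5.99 -0.88 -0.82]
0.014 [-3.67  0.17 -2.78]
0.016 [-0.34 -0.05 -1.17]
0.02 [-0.11  0.27 -0.27]
44.475 [ 1.18372417 -0.33086498  0.32100699]
bar yaw -0.000422050617450992
end rack -0.007123366280836006 0.20537393338359278
```

View pics/o14.png

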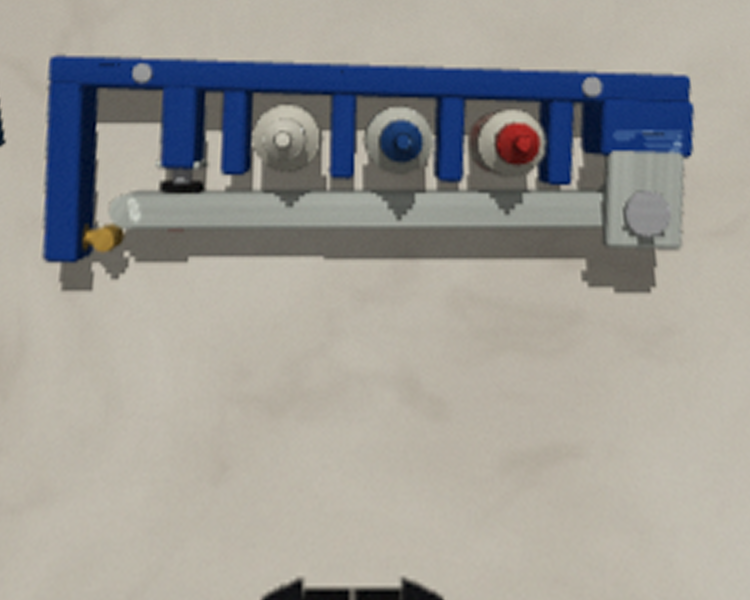

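View pics/s14.png

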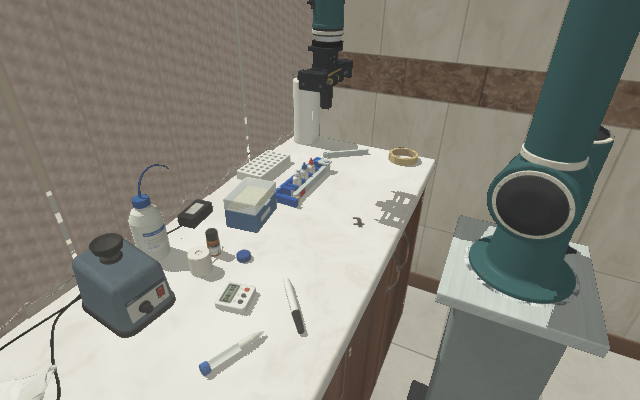

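The bar is shut behind the roller at (103,238), with its back on the black head at (180,186). The blue bottle stands centred in its bay at (400,140), and the other bottles and the bystanders haven't moved. I'm handing the job in.

```bash
python3 - <<'E'
from h import *
order.close_job(); print(manip.state()["clock"])
E
```

```text
the job is handed in; nothing more can be done
the job is handed in; nothing more can be done
```

I stood the blue-capped bottle upright in the middle bay and let go of it. I then pushed the swing bar past the catch onto its stop and held it there with about 11.4 N (11.0 to 11.9 N) for 2.6 s. After backing off I handed the job in at about 44.5 s. No verdict was reported.

**Last checks**
- **Bar:** the last wrist picture puts its free end at rack x of about -7 mm, behind the roller. That is inside the -14.5 mm limit.
- **Bottles:** right after release, the blue bottle measured about 1 mm from the bay centre. The last picture shows all three bottles upright in their bays.
- **Bystanders:** tape, gauze and marker look unmoved in the side picture; I did not measure them.

**What disagreed with the description**
- **Opening angle:** the bar started about 0.73 rad open, not the stated 0.3 to 0.5 rad. Its 213 mm length and its line through the pin fitted, so I went by the measurement.
- **Bay position:** my first fit of the rack put the empty bay about 2 to 3 mm off. I corrected this against the dividers before lowering the bottle.
- **Push force:** when the bar first met the stop, the push reached 13.4 N plus about 10 N downward, roughly 17 N in all. I raised the tool to ease that, and about 4.6 N of downward force remained during the hold.
- **Force at the stop:** I could not measure this directly. I estimate it from the push at roughly 8 to 13 N.

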